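# Put the safety glasses away in the desk drawer

## Task

Pull open the drawer of the little white and green desk unit, set the folded safety glasses down, standing upright as they are now, on the green mat inside it, without dropping them, and then push the drawer fully shut. The tape measure stays in its own compartment of the drawer, and the phone and the mug are to be left where they are.

Things in the scene. Friction and masses are not known exactly. Their poses are not given: they have to be found in the camera images.
- unit: Low fixed drawer unit of white laminate on the table, 270 deep (x) x 270 wide (y) x 109 mm high, with one green-fronted drawer that slides out along the unit's own -x, roughly towards the robot. The front edge of its top board, which covers the shut drawer, lies 120 mm to -x of its origin: only what is pulled out past that edge can be reached from above. Origin: centre of its underside, on the table; z up.
- drawer_floor (a point): Middle of the drawer's inner floor, 22 mm above the table; moves with the drawer, axes as the unit's. On its middle line (y = 0) stands a divider 6 mm thick, leaving a left (+y) and a right (-y) compartment, each 225 long (x) x 111 wide (y) mm inside, centred 58.5 mm to either side. Above the table: divider top 78 mm, side walls' top 87 mm, front panel's top 96 mm.
- unit_drawer0 (a joint): How far the drawer is pulled out, in m: 0 fully shut, 0.190 at its stop. It may start a few mm ajar. Slides with light friction (about 1 N plus 4 N per m/s) and stays where it is left.
- unit_drawer0_handle (a point): Middle of the drawer's handle: a straight level steel bar 11 mm thick, 120 mm long, along the unit's y, 71 mm above the table (38 mm below the unit's top), open to above. Its axis stands 35 mm off the drawer's front face (29 mm clear gap behind the bar). An 8 mm post joins it to the front 51 mm to either side of its middle. Moves with the drawer; axes as the unit's.
- glasses_center (a point): Folded rigid safety glasses standing on their lower edge: 138 long (own x) x 34 deep (own y) x 44 mm high (own z up), about 60 g. The point is their centre, 22 mm above the lower edge. A black brow bar (-y) and the folded navy arms (+y) run along x, 31 to 43 mm above the lower edge, 34 mm over their outer faces: pinch these across y, mid-length. Start on the table left or right of the unit.
- glasses: The same safety glasses: origin at the middle of their underside, axes as above.
- mat_top (a point): Centre of the top face of the green mat, 190 (x) x 100 (y) x 5 mm, lying loose on the floor of one of the two drawer compartments (left or right), with its top 27 mm above the table; axes about as the unit's. Travels with the drawer.
- tape_center (a point): Yellow tape measure lying flat in the other drawer compartment, 68 x 62 x 34 mm; the point is its centre.
- phone: Black mobile phone lying on the table, 150 (x) x 73 (y) x 9 mm; on the opposite side of the unit from the glasses. Origin at the middle of its underside.
- mug: White mug on the table, 80 mm across, 90 mm high, handle on its own +y. Origin at the middle of its underside.
Not all that is in view belongs to the job. There is more than one size of the glasses; the job needs the middle-sized.

How it is judged:
On the way, in this order (a step that is already met when the one before it is completed fails the run):
1. the drawer is pulled open by more than 120 mm while the glasses are not yet in it (value of joint unit_drawer0 above 0.12 m and not (x of glasses_center in the frame of mat_top between -0.07 and 0.07 m and y of glasses_center in the frame of mat_top between -0.05 and 0.05 m and z of glasses_center in the frame of mat_top between 0.014 and 0.032 m and angle between glasses_center's own z axis and vertical below 0.2 rad)), for 0.1 s.
2. the glasses stand on the mat in the open drawer, let go (x of glasses_center in the frame of mat_top between -0.07 and 0.07 m and y of glasses_center in the frame of mat_top between -0.05 and 0.05 m and z of glasses_center in the frame of mat_top between 0.014 and 0.032 m and angle between glasses_center's own z axis and vertical below 0.2 rad and contact force between glasses and the fingers below 0.1 N and value of joint unit_drawer0 above 0.08 m), for 0.2 s.
At the end, for the whole second after the job is handed in: The drawer is shut to within 6 mm; the glasses are at rest and released, upright within about 11 degrees on the green mat (their centre within 70 mm of the mat's along it and 50 mm across it); the tape measure still lies in the drawer's other compartment (value of joint unit_drawer0 below 0.006 m and x of glasses_center in the frame of mat_top between -0.07 and 0.07 m and y of glasses_center in the frame of mat_top between -0.05 and 0.05 m and z of glasses_center in the frame of mat_top between 0.014 and 0.032 m and angle between glasses_center's own z axis and vertical below 0.2 rad and contact force between glasses and the fingers below 0.1 N and linear speed of glasses below 0.02 m/s and z of tape_center in the frame of unit between 0.03 and 0.07 m and horizontal distance between tape_center and mat_top above 0.075 m and horizontal distance between tape_center and unit below 0.13 m); the robot touches nothing.
It fails at once if the glasses are dropped or thrown (they move faster than 0.5 m/s with no finger on them) (contact force between glasses and the fingers below 0.1 N and linear speed of glasses above 0.5 m/s).
It fails at once if the phone or mug is moved by more than 30 mm (distance of any of phone, mug from where it was at the start of the episode above 0.03 m).
It also fails if it takes over 64 s, if anything falls off the work surface, if the arm or the gripper's body presses on something with over 40 N, if the wrist force passes 120 N, or if a joint passes its speed limit or range.

## Robot

A 7-joint arm with a two-finger parallel gripper is mounted at the origin on the work surface. World frame = base frame: x ahead of the robot, y to its left, z up, the work surface at z = 0. Lengths are in m, angles in rad, forces in N, time in s.
With the tool pointing down it reaches from about 0.4 to 0.85 m from the base axis. Payload 4.5 kg.
Tool frame: the origin (TCP) lies midway between the tips of the shut fingers; the grasp point (between the pads) lies ctrl.grip_depth behind it (ctrl.grip_depth is the distance from the TCP to the grasp point, in m); z points along the fingers, y is the line along which they close (so a half turn about z gives the same grasp; the last joint's range is limited). The gripper opens to 85 mm and grips with 20 to 120 N. Pads are 22 mm wide; open, the fingers measure 114 mm over their backs; the gripper's body (76 mm by 85 mm) begins 54 mm behind the grasp point. The pads swing forward as they close: fully open they stand 13 mm farther back than shut.
Start: joints at [-1.297, 0.689, -0.195, 1.565, 0.157, 0.902, -0.215], TCP at [0.148, 0.607, 0.231] pointing down, gripper open.
Joint ranges: [-3.01, 3.01], [-0.46, 2.08], [-1.47, 1.51], [0.13, 2.56], [-1, 4.14], [0.04, 2.09], [-2.66, 2.66]. Speed limits (rad/s): [2.57, 2.57, 3.14, 3.14, 3.14, 3.14, 3.14].

## Interface

Orientations are given as a 3x3 rotation matrix whose columns are the frame's x, y, z axes.
In Python, from rig import ctrl gives the robot as it stands. The module is installed in compiled form; this text tells all that it offers.
- The arm moves only by the tool apply_moves, never from a script. Its argument "targets" is a list of rows, each a list of 4 numbers: the shift along the world's x, y, z in cm, then the turn about the world's z in degrees. In form: [[tx, ty, tz, twist], ...]. A call has 1 to 12 rows; each row is the pose to reach, as a shift and turn from the pose commanded when the call began; what a row does not reach only later rows make up. A row lasts 1/10 s, in which the tool goes at most 50 mm and 8.59 degrees, less where a joint would pass 70% of its speed; a pose out of reach is approached as far as the arm can. A call with a gripper value outside its range is refused whole. "grip" is the closure, from 0 (fully open) to 1 (shut), set as the call begins (left out, the last holds). The fingers move at their own pace and stop on an object; "force" is the grip in N (left out, the last holds). Time passes only in rows, so rows that repeat a pose let the fingers close. It gives the time, the measured TCP pose, the force, the opening and the grip force at its end, in the units of the state.
- ctrl.state(): the state, without advancing time (a new reading comes with each control period).
- ctrl.capture(name): name is "side" or "top" or "wrist"; returns (picture, depth): 420x560x3 uint8, red, green, blue; 420x560 float32, m along the optical axis (not along the pixel's ray), 0 where there is no reading.
- ctrl.calibration(name): a dict with "fx", "fy", "cx", "cy" (pixels), "k1" (the pictures are not rectified: a ray, as slopes to the right and down, at radius r is drawn at 1 + k1 r^2 times it, then the intrinsics apply), "extrinsics" (4x4, takes a point from camera to world coordinates). Camera axes: x right, y down, z forward; pixel columns grow to the right and rows downward; lengths in m; the calibration is good to about 2 mm. A picture is of the moment at which its call begins: read the wrist's pose just before it. calibration takes no time and is no camera call; for the wrist camera it gives the pose at the moment of the call.
- ctrl.close_job(): hands the job in; it is judged then, once.
The state is a dict: "time": time; "joints": joint angles; "qd": joint speeds; "tau": joint torques, N m; "tcp_pos": TCP position; "eef_rot": TCP orientation; "contact_force": force on the tool from outside, world axes, zero at the start; "moment": the same for the moment, N m; "width": finger opening in m; "gripper_force": force on a finger pad.
Only numpy, scipy, OpenCV 4.12 (cv2) and the standard library are available. Lean on these libraries where they do the work, as an engineer would, in place of code of your own. Each camera call takes 0.05 s, during which the arm holds its last target. There are 200 camera calls.

## Working session

There is one attempt and no reset: what is moved stays moved. The work goes in short steps, Python scripts to look and compute and a tool call to move; the robot and the scene stay as the last step left them, time stands still between calls to the robot, and variables do not carry over. Pictures are saved under pics/ and viewed, at most 10 in all, crops included, and the job is handed in when it is done.

Besides the shell and the picture viewer there is one more tool, called after "Call:" as name(argument=value, ...) on one line, values as JSON. apply_moves: Moves the arm, as the interface text tells. Its arguments: {"type":"object","properties":{"targets":{"type":"array"},"grip":{"type":"number"},"force":{"type":"number"}},"required":["targets"]}

```bash
mkdir -p pics; cat > h.py <<'E'
import numpy as np, cv2
from rig import ctrl
def snap(n,tag):
    c=ctrl.calibration(n); p,d=ctrl.capture(n)
    cv2.imwrite(f'pics/{tag}.png',p[:,:,::-1]); np.savez(f'pics/{tag}.npz',p=p,d=d,E=c['extrinsics'],k=[c[i] for i in('fx','fy','cx','cy','k1')])
def load(tag): return np.load(f'pics/{tag}.npz')
def ray(z,u,v):
    fx,fy,cx,cy,k1=z['k']; K=np.array([[fx,0,cx],[0,fy,cy],[0,0,1]])
    return cv2.undistortPoints(np.array([[[u,v]]],float),K,np.array([k1,0,0,0.]))[0,0]
def pix(z,u,v,h=None):
    "world point by depth (median 3x3), or on plane z=h"
    x,y=ray(z,u,v); E=z['E']
    if h is None:
        w=z['d'][int(v)-1:int(v)+2,int(u)-1:int(u)+2]; D=np.median(w[w>0]) if (w>0).any() else np.nan
    else:
        r=E[:3,:3]@[x,y,1]; D=(h-E[2,3])/r[2]
    return np.round(E[:3,:3]@np.array([x*D,y*D,D])+E[:3,3],4)
def tri(obs):
    A=np.zeros((3,3));b=np.zeros(3)
    for z,u,v in obs:
        x,y=ray(z,u,v); r=z['E'][:3,:3]@[x,y,1]; r/=np.linalg.norm(r); P=np.eye(3)-np.outer(r,r); A+=P;b+=P@z['E'][:3,3]
    return np.linalg.solve(A,b).round(4)
E
python3 - <<'E'
from h import *
snap('top','top0');snap('side','side0')
a=cv2.imread('pics/top0.png');b=cv2.imread('pics/side0.png')
s=ctrl.state();print({k:np.round(s[k],3).tolist() for k in s});print(ctrl.grip_depth)
for n in('top','side'):print(ctrl.calibration(n)['extrinsics'].round(3).tolist())
E
```

```text
{'time': 0.1, 'joints': [-1.297, 0.69, -0.195, 1.566, 0.157, 0.902, -0.215], 'qd': [0.001, -0.001, 0.0, -0.002, -0.001, 0.001, 0.001], 'tau': [-0.004, -54.06, -1.272, -15.898, 0.009, 0.004, 0.0], 'tcp_pos': [0.148, 0.607, 0.231], 'eef_rot': [[-0.971, 0.237, -0.0], [0.237, 0.971, -0.002], [-0.0, -0.002, -1.0]], 'contact_force': [0.159, -0.138, 0.911], 'moment': [-0.027, -0.009, -0.001], 'gripper_force': 0.0, 'width': 0.085}
0.0187
[[-0.02, -0.997, 0.075, 0.532], [-1.0, 0.022, 0.02, -0.011], [-0.022, -0.074, -0.997, 1.229], [0.0, 0.0, 0.0, 1.0]]
[[0.841, -0.41, 0.354, 0.309], [-0.541, -0.611, 0.578, -0.509], [-0.021, -0.678, -0.735, 0.74], [0.0, 0.0, 0.0, 1.0]]
```

View pics/top0.png

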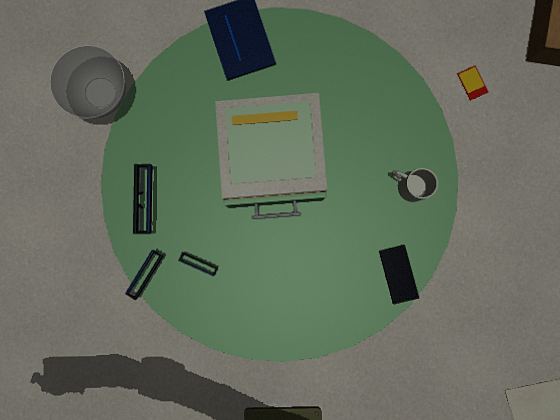

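View pics/side0.png

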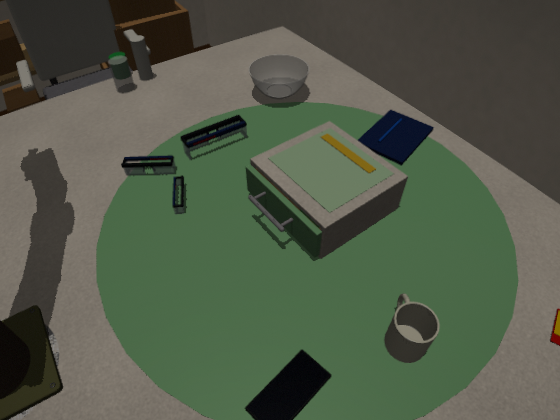

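The top view shows the unit at about (272,150), with its handle from (253,216) to (300,214). Three glasses lie on the left: large (145,198), middle (146,274) and small (199,263). The phone is at (399,274) and the mug at (417,183). The side view shows the handle from (250,196) to (290,224) and the middle glasses at (148,164). I'll enlarge both for exact pixel positions.

```bash
python3 - <<'E'
from h import *
a=cv2.imread('pics/top0.png');b=cv2.imread('pics/side0.png')
f=lambda im,u,v,w,h,s:cv2.resize(np.clip(im[v:v+h,u:u+w].astype(float)*1.7,0,255).astype('uint8'),None,fx=s,fy=s,interpolation=cv2.INTER_CUBIC)
top=np.hstack([f(a,115,235,60,75,4),f(a,210,165,130,75,4)])[:, :760]
bot=np.hstack([f(b,115,145,65,65,4),f(b,235,165,125,65,4)])[:, :760]
print(top.shape,bot.shape)
cv2.imwrite('pics/crop0.png',np.vstack([top,bot]))
zt,zs=load('top0'),load('side0')
for u,v in[(160,252),(131,296),(145,275),(253,216),(300,214),(276,215),(217,101),(319,95),(326,191),(221,199)]:print('t',u,v,pix(zt,u,v))
for u,v in[(250,196),(290,224),(124,160),(173,160)]:print('s',u,v,pix(zs,u,v))
E
```

```text
(300, 760, 3) (260, 760, 3)
t 160 252 [0.5218 0.3312 0.0009]
t 131 296 [0.4065 0.3981 0.0386]
t 145 275 [0.4592 0.3727 0.0011]
t 253 216 [0.6115 0.0652 0.0752]
t 300 214 [ 0.6193 -0.0614  0.0023]
t 276 215 [0.6128 0.0047 0.0762]
t 217 101 [0.9119 0.1518 0.1061]
t 319 95 [ 0.9201 -0.1138  0.1073]
t 326 191 [ 0.6823 -0.1357  0.001 ]
t 221 199 [ 6.666e-01  1.595e-01 -3.000e-04]
s 250 196 [0.6102 0.0655 0.0774]
s 290 224 [ 0.653  -0.0349  0.0483]
s 124 160 [0.4119 0.4065 0.0411]
s 173 160 [0.527  0.3404 0.0314]
```

View pics/crop0.png

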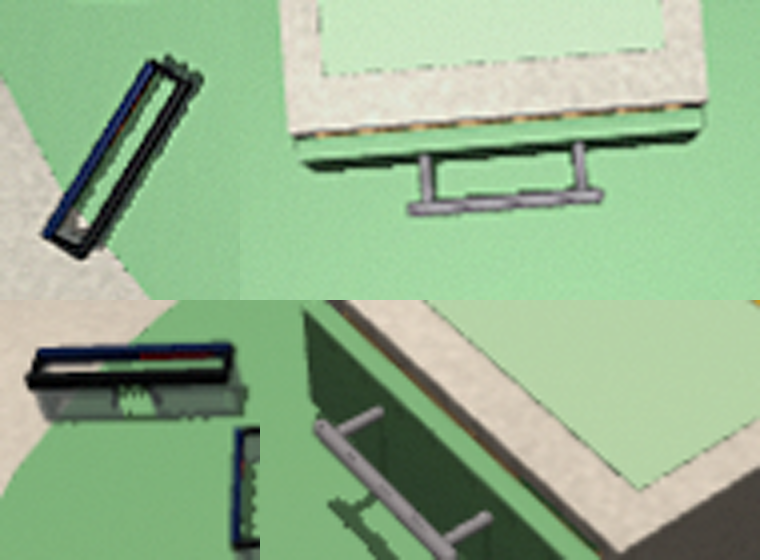

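Crop shows the middle glasses' frame corners in top at (153,250.5), (162,255.5), (126.8,293.8), (135.5,299.3). Navy arms are on the upper-left and the black brow on the lower-right. The handle bar runs (252.5,217.5)–(300.8,214). In the side view, the glasses' rim corners are (124.5,157), (173,156.8), (172.5,164.5), (122,165.5), and the handle's left end is (249.5,196.8).

```bash
python3 - <<'E'
from h import *
zt,zs=load('top0'),load('side0')
g=[(153,250.5),(162,255.5),(126.8,293.8),(135.5,299.3)]
P=[pix(zt,u,v,.043) for u,v in g];print(P)
# side order: near-left etc
for t,s in[((153,250.5),(173,156.8)),((162,255.5),(172.5,164.5)),((126.8,293.8),(124.5,157)),((135.5,299.3),(122,165.5))]:
    print('tri',tri([(zt,*t),(zs,*s)]))
c=np.mean(P,0);d=(P[0]+P[1]-P[2]-P[3])/2;print('c',c,'len',np.linalg.norm(d),'yaw',np.degrees(np.arctan2(d[1],d[0])),'w',np.linalg.norm(P[0]-P[1]),np.linalg.norm(P[2]-P[3]))
L,R=pix(zt,252.5,217.2,.072),pix(zt,300.8,214,.072);print('handle',L,R,(L+R)/2,np.linalg.norm(L-R),np.degrees(np.arctan2(*(L-R)[:2])))
print('tri',tri([(zt,252.5,217.5),(zs,249.5,196.8)]))
Q=[pix(zt,u,v,.109) for u,v in[(216,101.5),(319,94),(326.5,191),(221,198.5)]];print('unit top',Q,np.mean(Q,0))
s=ctrl.state();print(s['eef_rot'].round(3))
E
```

```text
[array([0.5266, 0.3383, 0.043 ]), array([0.5126, 0.3141, 0.043 ]), array([0.413 , 0.4078, 0.043 ]), array([0.398 , 0.3845, 0.043 ])]
tri [0.5274 0.3376 0.0444]
tri [0.5142 0.3142 0.0403]
tri [0.4148 0.4045 0.0517]
tri [0.3988 0.3839 0.0441]
c [0.46255  0.361175 0.043   ] len 0.13383501970710052 yaw -31.510742614644755 w 0.027957825380383224 0.027710828208481936
handle [0.6086 0.0668 0.072 ] [ 0.6143 -0.0606  0.072 ] [0.61145 0.0031  0.072  ] 0.1275274480259054 -2.561760514888737
tri [0.6083 0.0663 0.075 ]
unit top [array([0.9097, 0.154 , 0.109 ]), array([ 0.9221, -0.1137,  0.109 ]), array([ 0.6691, -0.126 ,  0.109 ]), array([0.656 , 0.1444, 0.109 ])] [0.789225 0.014675 0.109   ]
[[-0.971  0.237 -0.   ]
 [ 0.237  0.971 -0.002]
 [-0.    -0.002 -1.   ]]
```

Call:
apply_moves(targets=[[3,-3,0,-5],[6,-7,0,-10],[10,-11,0,-16],[13,-15,0,-22],[16,-19,0,-28],[19,-23,0,-34],[22,-27,0,-40],[25,-31,0,-45],[28,-35,0,-50],[31,-39,0,-55],[34,-43,0,-60],[37,-47,0,-64]], grip=0.7)

```text
time: 1.3
tcp_pos: [0.5152, 0.1406, 0.2312]
eef_rot: [[-0.209, 0.978, -0.0], [0.978, 0.209, 0.0], [0.0, -0.0, -1.0]]
contact_force: [0.3, 1.2, 0.7]
width: 0.0257
gripper_force: 0.0
```

Call:
apply_moves(targets=[[3,-4,0,-3],[6,-8,0,-7],[8,-12,0,-9.8],[9.3,-13.4,0,-9.8],[9.3,-13.4,0,-9.8],[9.3,-13.4,0,-9.8]])

```text
time: 1.9
tcp_pos: [0.6069, 0.009, 0.2307]
eef_rot: [[-0.043, 0.999, -0.001], [0.999, 0.043, 0.001], [0.001, -0.001, -1.0]]
contact_force: [1.0, 0.6, -0.1]
width: 0.0257
gripper_force: 0.0
```

```bash
python3 - <<'E'
from h import *
s=ctrl.state();print(s['time'],s['tcp_pos'].round(4),s['eef_rot'].round(3).tolist(),s['width'],s['joints'].round(2));snap('wrist','w1');print(load('w1')['E'].round(3).tolist())
E
```

```text
1.9 [0.6069 0.009  0.2307] [[-0.043, 0.999, -0.001], [0.999, 0.043, 0.001], [0.001, -0.001, -1.0]] 0.02566640167911398 [-0.14  0.66  0.09  1.63 -0.08  0.85  0.02]
[[0.999, 0.042, 0.01, 0.603], [0.043, -0.958, -0.284, 0.081], [-0.002, 0.284, -0.959, 0.374], [0.0, 0.0, 0.0, 1.0]]
```

View pics/w1.png

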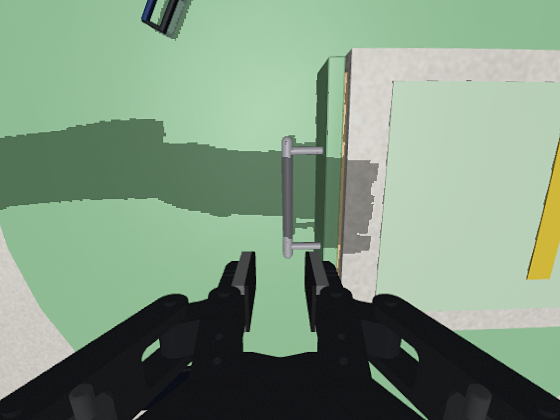

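The wrist view (right = +x, up = +y) shows the handle bar from (287,139) to (288,255) and posts at (322,151) and (322,246). The drawer front's top edge runs at about x = 328–345 px, and the board edge starts at about 350 px.

```bash
python3 - <<'E'
from h import *
z=load('w1');zt=load('top0')
A,B=pix(z,287,138,.072),pix(z,288.3,257,.072)
print(A,B,(A+B)/2,np.linalg.norm(A-B),np.degrees(np.arctan2(-(A-B)[0],(A-B)[1])))
print(tri([(z,287,138),(zt,252.5,217.3)]),tri([(z,288.3,257),(zt,300.8,214)]),pix(z,288,197),pix(z,288,170))
# board edge line, drawer front-top edge
C,D=pix(z,353,49,.109),pix(z,336,265,.109);print(C,D,np.degrees(np.arctan2(-(C-D)[0],(C-D)[1])))
E,F=pix(z,345,55,.096),pix(z,337,250,.096);print(E,F)
E,F=pix(z,318,72,.096),pix(z,329,57,.096);print(E,F)
E
```

```text
[0.61   0.0684 0.072 ] [ 0.6177 -0.0589  0.072 ] [0.61385 0.00475 0.072  ] 0.12753266248298903 3.461434702167824
[0.6099 0.0679 0.0543] [ 0.6163 -0.0609  0.0675] [0.6138 0.0101 0.0769] [0.6124 0.0376 0.0765]
[0.6587 0.1423 0.109 ] [ 0.6629 -0.0483  0.109 ] 1.2623469866629724
[0.6551 0.1404 0.096 ] [ 0.6653 -0.038   0.096 ]
[0.6332 0.1259 0.096 ] [0.6417 0.1381 0.096 ]
```

Call:
apply_moves(targets=[[0.2,0.1,-4,0],[0.2,0.1,-8,0],[0.2,0.1,-11,0],[0.2,0.1,-12,0],[0.2,0.1,-12,0],[0.2,0.1,-12,0]])

```text
time: 2.55
tcp_pos: [0.6104, 0.0102, 0.1127]
eef_rot: [[-0.044, 0.999, 0.002], [0.999, 0.044, 0.0], [0.0, 0.002, -1.0]]
contact_force: [0.0, -0.0, 0.4]
width: 0.0258
gripper_force: 0.0
```

Call:
apply_moves(targets=[[0.3,-0.6,-2,0],[0.3,-0.6,-3.5,0],[0.3,-0.6,-5,0],[0.3,-0.6,-6.2,0],[0.3,-0.6,-6.2,0],[0.3,-0.6,-6.2,0]])

```text
time: 3.15
tcp_pos: [0.6153, 0.0039, 0.0522]
eef_rot: [[-0.043, 0.999, 0.007], [0.999, 0.043, 0.001], [0.0, 0.007, -1.0]]
contact_force: [-3.0, -0.4, 18.9]
width: 0.0258
gripper_force: 8.6
```

Call:
apply_moves(targets=[[0,0,0,0],[0,0,0,0],[0,0,0,0],[0,0,0,0],[0,0,0,0]], grip=1, force=40)

```text
time: 3.65
tcp_pos: [0.615, 0.0038, 0.0511]
eef_rot: [[-0.044, 0.999, 0.005], [0.999, 0.044, 0.0], [0.0, 0.005, -1.0]]
contact_force: [-0.7, -0.2, 11.6]
width: 0.0096
gripper_force: 39.0
```

Call:
apply_moves(targets=[[-1,-0.05,0.1,0],[-2.5,-0.1,0.1,0],[-4,-0.2,0.1,0],[-5.5,-0.25,0.1,0],[-7,-0.3,0.1,0],[-8,-0.4,0.1,0],[-8,-0.4,0.1,0]])

```text
time: 4.35
tcp_pos: [0.5315, -0.001, 0.0512]
eef_rot: [[-0.043, 0.999, -0.0], [0.999, 0.043, -0.0], [-0.0, -0.0, -1.0]]
contact_force: [0.0, -1.0, 8.2]
width: 0.0093
gripper_force: 40.4
```

Call:
apply_moves(targets=[[-1.5,-0.1,0,0],[-3,-0.15,0,0],[-4.5,-0.2,0,0],[-6,-0.3,0,0],[-7.5,-0.35,0,0],[-9,-0.4,0,0],[-10,-0.5,0,0],[-10,-0.5,0,0],[-10,-0.5,0,0]])

```text
time: 5.25
tcp_pos: [0.4324, -0.0067, 0.0511]
eef_rot: [[-0.042, 0.999, 0.001], [0.999, 0.042, -0.001], [-0.001, 0.001, -1.0]]
contact_force: [-1.0, -4.5, 11.8]
width: 0.0092
gripper_force: 41.2
```

Call:
apply_moves(targets=[[0,0,0,0],[0,0,0,0],[0,0,0,0]], grip=0.7)

```text
time: 5.55
tcp_pos: [0.4327, -0.0057, 0.0504]
eef_rot: [[-0.043, 0.999, 0.001], [0.999, 0.043, -0.0], [-0.0, 0.001, -1.0]]
contact_force: [-1.1, -1.5, 5.2]
width: 0.0257
gripper_force: 0.3
```

Call:
apply_moves(targets=[[0,0,2,0],[0,0,5,0],[0,0,9,0],[0,0,13,0],[0,0,17,0],[0,0,17,0]])

```text
time: 6.15
tcp_pos: [0.4355, -0.0053, 0.2243]
eef_rot: [[-0.043, 0.999, 0.01], [0.999, 0.043, 0.001], [0.001, 0.01, -1.0]]
contact_force: [0.4, 0.5, -0.8]
width: 0.0256
gripper_force: 0.0
```

```bash
python3 - <<'E'
from h import *
s=ctrl.state();print(s['time'],s['tcp_pos'].round(4));snap('top','top1');snap('wrist','w2')
a=cv2.imread('pics/top1.png')[80:330,90:350]; b=cv2.imread('pics/w2.png')
cv2.imwrite('pics/v2.png',np.hstack([cv2.resize(np.clip(a.astype(float)*1.5,0,255).astype('uint8'),(400,385)),cv2.resize(b,(400,300))[:, :] if 0 else np.pad(cv2.resize(b,(400,300)),((0,85),(0,0),(0,0)))]))
E
```

```text
6.15 [ 0.4355 -0.0053  0.2243]
```

View pics/v2.png

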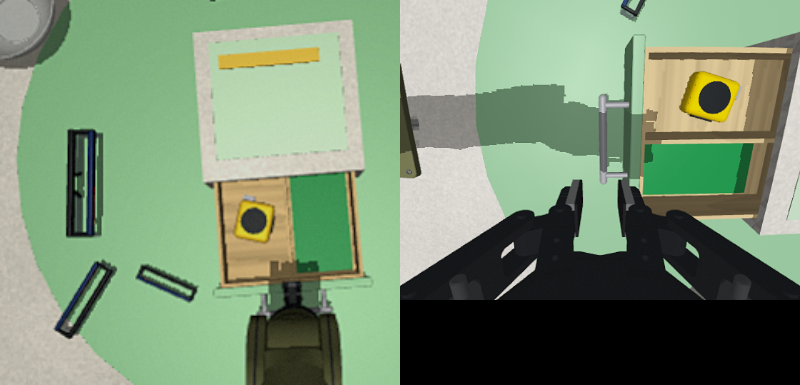

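The drawer is open by about 180 mm. The tape measure is in the left (+y) compartment and the green mat in the right (-y) one. In the wrist half, the mat spans about x 642–752 and y 142–195 of the mosaic, which is (338–493, 198–273) in the original.

```bash
python3 - <<'E'
from h import *
z=load('w2');zt=load('top1')
def mask(z):
    h=cv2.cvtColor(z['p'],cv2.COLOR_RGB2HSV); return cv2.inRange(h,(55,160,40),(85,255,255))
for n,q in(('w',z),('t',zt)):
    m=mask(q); nn,l,st,_=cv2.connectedComponentsWithStats(m); i=1+np.argmax(st[1:,4]); print(n,st[i])
    c=cv2.boxPoints(cv2.minAreaRect(np.argwhere(l==i)[:,::-1].astype(np.float32)));
    for u,v in c: print((round(float(u),1),round(float(v),1)),pix(q,u,v,.027))
print('depth pts',pix(z,400,235),pix(z,450,240),pix(zt,300,235),pix(zt,305,250))
# handle & walls
H=[pix(z,(u-400)*1.4,v*1.4,.072) for u,v in((604,95),(604,183))];print('handle',H,(H[0]+H[1])/2)
for u,v,h in((645,52,.087),(790,48,.087),(645,135,.078),(775,140,.078),(760,215,.087)):print('wall',u,v,pix(z,(u-400)*1.4,v*1.4,h))
E
```

```text
w [  340   201   155    71 10064]
(339.0, 202.2) [ 0.5041 -0.0178  0.027 ]
(494.0, 199.9) [ 0.6903 -0.0069  0.027 ]
(495.0, 269.1) [ 0.7152 -0.0976  0.027 ]
(340.0, 271.4) [ 0.5145 -0.1076  0.027 ]
t [285 192  30  22  67]
(284.6, 194.7) [ 0.6715 -0.0193  0.027 ]
(293.7, 180.0) [ 0.7116 -0.0453  0.027 ]
(323.1, 198.3) [ 0.6592 -0.1247  0.027 ]
(314.0, 213.0) [ 0.6194 -0.0987  0.027 ]
depth pts [ 0.583  -0.0558  0.027 ] [ 0.6467 -0.0598  0.0272] [ 0.5602 -0.059   0.0242] [ 0.5192 -0.0715  0.0266]
handle [array([0.4366, 0.0591, 0.072 ]), array([ 0.4429, -0.0685,  0.072 ])] [ 0.43975 -0.0047   0.072  ]
wall 645 52 [0.4832 0.1121 0.087 ]
wall 790 48 [0.6636 0.1282 0.087 ]
wall 645 135 [0.4955 0.0085 0.078 ]
wall 775 140 [0.6829 0.0097 0.078 ]
wall 760 215 [ 0.6852 -0.1067  0.087 ]
```

```bash
python3 - <<'E'
from h import *
b=cv2.imread('pics/w2.png')[30:330,310:560]
cv2.imwrite('pics/v3.png',cv2.resize(b,(500,600)))
E
```

```text
(no output)
```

View pics/v3.png

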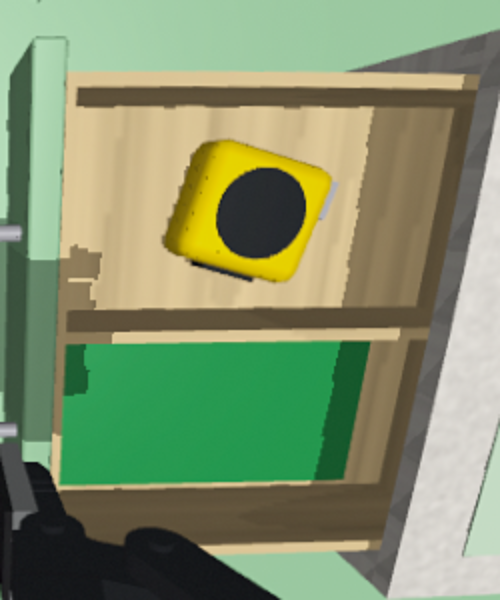

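The enlarged crop shows all of the mat. Its far edge runs from (495,200) to (482,269) in the original image, with a bare floor strip behind it. That puts the mat centre near (0.60, -0.057), which agrees with the compartment centre. Now I'll go over the glasses.

Call:
apply_moves(targets=[[0.3,4,0,5],[0.6,8,0,11],[0.9,12,0,17],[1.2,16,0,24],[1.5,20,0,31],[1.8,24,0,38],[2.1,28,0,45],[2.4,32,0,51],[2.6,35,0,56],[2.7,36.6,0,56],[2.7,36.6,0,56],[2.7,36.6,0,56]], grip=0.25)

```text
time: 7.45
tcp_pos: [0.4588, 0.3589, 0.2185]
eef_rot: [[-0.852, 0.523, -0.003], [0.523, 0.852, -0.003], [0.001, -0.004, -1.0]]
contact_force: [-0.1, 0.7, -0.6]
width: 0.0642
gripper_force: 0.0
```

```bash
python3 - <<'E'
from h import *
s=ctrl.state();print(s['time'],s['tcp_pos'].round(4),np.degrees(np.arctan2(s['eef_rot'][1,1],s['eef_rot'][0,1])),s['width']);snap('wrist','w3');print(load('w3')['E'].round(3).tolist())
E
```

```text
7.45 [0.4588 0.3589 0.2185] 58.45180166237879 0.06417895334968078
[[0.523, 0.818, 0.239, 0.397], [0.852, -0.501, -0.152, 0.397], [-0.005, 0.283, -0.959, 0.361], [0.0, 0.0, 0.0, 1.0]]
```

View pics/w3.png

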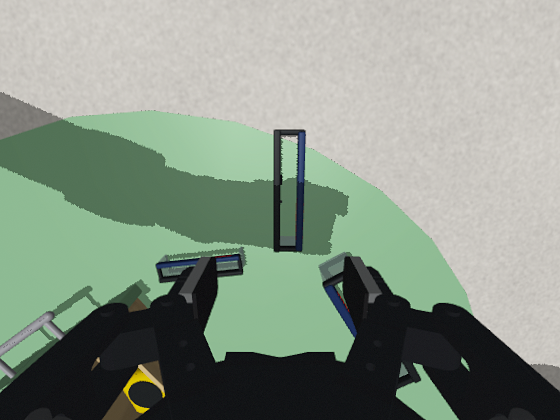

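The wrist view shows the middle glasses running up the picture. The frame corners are (275,130), (305,130), (274,251) and (302,251). The small pair is at (200,265), and the big pair is behind the right finger.

```bash
python3 - <<'E'
from h import *
z=load('w3');zt=load('top0')
P=[pix(z,u,v,.043) for u,v in[(275,130),(305,130),(274,251),(302,251)]];print(P)
c=np.mean(P,0);d=(P[2]+P[3]-P[0]-P[1])/2;print('c',c,np.linalg.norm(d),np.degrees(np.arctan2(d[1],d[0])),np.linalg.norm(P[0]-P[1]),np.linalg.norm(P[2]-P[3]))
print(pix(z,278,200),pix(z,302,200),pix(z,276,170),tri([(z,289,190.5),(zt,144.3,274.8)]))
for t,s in[((153,250.5),(302,251)),((162,255.5),(274,251)),((126.8,293.8),(305,130)),((135.5,299.3),(275,130))]: print(tri([(zt,*t),(z,*s)]))
E
```

```text
[array([0.3978, 0.3887, 0.043 ]), array([0.4139, 0.4151, 0.043 ]), array([0.512 , 0.3165, 0.043 ]), array([0.5289, 0.3441, 0.043 ])]
c [0.46315 0.3661  0.043  ] 0.13512853140621348 -31.99639422486366 0.030921998641743744 0.03236309626719918
[0.4627 0.3523 0.0429] [0.4766 0.3748 0.0424] [0.4334 0.3679 0.0433] [0.462  0.3664 0.0286]
[0.5285 0.3416 0.0385]
[0.5129 0.3154 0.0394]
[0.4131 0.4151 0.0252]
[0.3973 0.3883 0.0322]
```

Call:
apply_moves(targets=[[0.4,0.5,-4,0],[0.4,0.5,-8,0],[0.4,0.5,-12,0],[0.4,0.5,-15,0],[0.4,0.5,-17,0],[0.4,0.5,-18.5,0],[0.4,0.5,-19.5,0],[0.4,0.5,-20.2,0],[0.4,0.5,-20.2,0],[0.4,0.5,-20.2,0]])

```text
time: 8.5
tcp_pos: [0.464, 0.3656, 0.019]
eef_rot: [[-0.852, 0.523, 0.001], [0.523, 0.852, 0.001], [-0.0, 0.001, -1.0]]
contact_force: [0.0, -0.1, 0.5]
width: 0.0639
gripper_force: 0.0
```

Call:
apply_moves(targets=[[0,0,0,0],[0,0,0,0],[0,0,0,0],[0,0,0,0],[0,0,0,0],[0,0,0,0]], grip=0.85, force=25)

```text
time: 9.1
tcp_pos: [0.4639, 0.3657, 0.0191]
eef_rot: [[-0.852, 0.523, 0.001], [0.523, 0.852, 0.001], [-0.0, 0.001, -1.0]]
contact_force: [-0.5, 0.0, 5.3]
width: 0.0336
gripper_force: 25.3
```

Call:
apply_moves(targets=[[0,0,0.5,0],[0,0,1.5,0],[0,0,3,0],[0,0,5,0],[0,0,8,0],[0,0,11,0],[0,0,14,0],[0,0,16.5,0],[0,0,18,0],[0,0,18,0]])

```text
time: 10.1
tcp_pos: [0.4648, 0.3664, 0.2017]
eef_rot: [[-0.852, 0.523, 0.005], [0.523, 0.852, 0.004], [-0.002, 0.006, -1.0]]
contact_force: [0.1, 0.6, -0.3]
width: 0.0335
gripper_force: 25.1
```

Call:
apply_moves(targets=[[0.5,-2,0,2],[1,-5,0,5],[2,-9,0,9],[3,-13,0,13],[4,-17,0,17],[5,-21,0,21],[6,-25,0,25],[7,-29,0,28],[8,-33,0,31],[9,-37,0,34],[10,-40,0,34],[11,-42,0,34]])

```text
time: 11.3
tcp_pos: [0.5727, -0.0586, 0.1975]
eef_rot: [[-0.999, -0.039, -0.002], [-0.039, 0.999, -0.002], [0.002, -0.001, -1.0]]
contact_force: [-0.1, -0.0, -1.0]
width: 0.0334
gripper_force: 25.1
```

Call:
apply_moves(targets=[[1,-0.2,0,0],[1,-0.2,0,0],[1,-0.2,0,0],[1,-0.2,0,0]])

```text
time: 11.7
tcp_pos: [0.5826, -0.0556, 0.1981]
eef_rot: [[-0.999, -0.045, -0.001], [-0.045, 0.999, 0.001], [0.001, 0.001, -1.0]]
contact_force: [0.1, 0.6, -0.2]
width: 0.0337
gripper_force: 25.1
```

```bash
python3 - <<'E'
from h import *
s=ctrl.state();print(s['time'],s['tcp_pos'].round(4),np.degrees(np.arctan2(s['eef_rot'][1,1],s['eef_rot'][0,1])),s['width'],s['gripper_force']);snap('side','side2');snap('wrist','w4')
a=cv2.imread('pics/side2.png');b=cv2.imread('pics/w4.png')
cv2.imwrite('pics/v4.png',np.hstack([cv2.resize(np.clip(a[60:320,120:420].astype(float)*1.5,0,255).astype('uint8'),(400,347)),np.pad(cv2.resize(b,(400,300)),((0,47),(0,0),(0,0)))]))
E
```

```text
11.7 [ 0.5826 -0.0556  0.1981] 92.56321080974024 0.03373940310131066 25.108504593372345
```

View pics/v4.png

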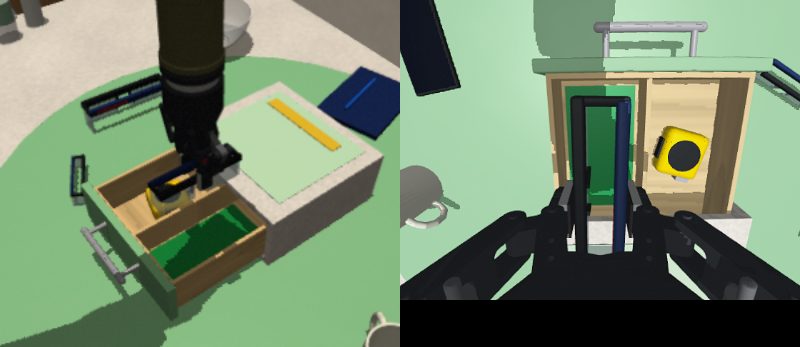

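The glasses hang level over the right (mat) compartment, aligned with it and clear of the divider and tape. Lowering now.

Call:
apply_moves(targets=[[0,-0.1,-2.5,0],[0,-0.1,-5,0],[0,-0.1,-7.5,0],[0,-0.1,-9.5,0],[0,-0.1,-11.5,0],[0,-0.1,-12.8,0],[0,-0.1,-13.6,0],[0,-0.1,-14,0],[0,-0.1,-14.3,0],[0,-0.1,-14.3,0]])

```text
time: 12.8
tcp_pos: [0.5838, -0.0577, 0.0556]
eef_rot: [[-0.999, -0.043, 0.001], [-0.043, 0.999, 0.0], [-0.001, 0.0, -1.0]]
contact_force: [-0.4, 0.3, -0.5]
width: 0.0334
gripper_force: 25.1
```

Call:
apply_moves(targets=[[0,0,-0.3,0],[0,0,-0.5,0],[0,0,-0.7,0],[0,0,-0.8,0],[0,0,-0.9,0],[0,0,-0.9,0],[0,0,-0.9,0]])

```text
time: 13.5
tcp_pos: [0.5835, -0.0576, 0.0463]
eef_rot: [[-0.999, -0.043, -0.0], [-0.043, 0.999, 0.0], [0.0, 0.0, -1.0]]
contact_force: [-1.1, -0.3, 0.8]
width: 0.0338
gripper_force: 25.1
```

Call:
apply_moves(targets=[[0,0,-0.1,0],[0,0,-0.1,0],[0,0,-0.1,0]])

```text
time: 13.8
tcp_pos: [0.5842, -0.0576, 0.0461]
eef_rot: [[-0.999, -0.043, 0.002], [-0.043, 0.999, -0.0], [-0.002, -0.0, -1.0]]
contact_force: [-0.1, -1.1, 6.1]
width: 0.0337
gripper_force: 25.8
```

Contact with the mat (6 N upward). Release to about 50 mm opening (fingers stay within the compartment), then lift.

Call:
apply_moves(targets=[[0,0,0,0],[0,0,0,0],[0,0,0,0],[0,0,0,0],[0,0,0,0]], grip=0.4)

```text
time: 14.3
tcp_pos: [0.5834, -0.0577, 0.0452]
eef_rot: [[-0.999, -0.043, -0.0], [-0.043, 0.999, 0.0], [0.0, 0.0, -1.0]]
contact_force: [0.7, -0.9, -0.3]
width: 0.0512
gripper_force: 0.0
```

Call:
apply_moves(targets=[[0,0,0.5,0],[0,0,1.5,0],[0,0,3,0],[0,0,5,0],[0,0,8,0],[0,0,12,0],[0,0,16,0],[0,0,16,0]])

```text
time: 15.1
tcp_pos: [0.5875, -0.0572, 0.2123]
eef_rot: [[-0.999, -0.043, 0.013], [-0.043, 0.999, 0.0], [-0.013, -0.0, -1.0]]
contact_force: [0.9, 0.4, 1.1]
width: 0.0512
gripper_force: 0.0
```

```bash
python3 - <<'E'
from h import *
s=ctrl.state();print(s['time'],s['tcp_pos'].round(4),s['width'],s['gripper_force']);snap('wrist','w5');cv2.imwrite('pics/v5.png',cv2.imread('pics/w5.png'))
z=load('w5')
print(z['E'].round(3).tolist())
E
```

```text
15.1 [ 0.5875 -0.0572  0.2123] 0.05115385446639552 0.0
[[-0.042, 0.955, 0.295, 0.513], [0.999, 0.041, 0.011, -0.06], [-0.001, 0.295, -0.955, 0.354], [0.0, 0.0, 0.0, 1.0]]
```

View pics/v5.png

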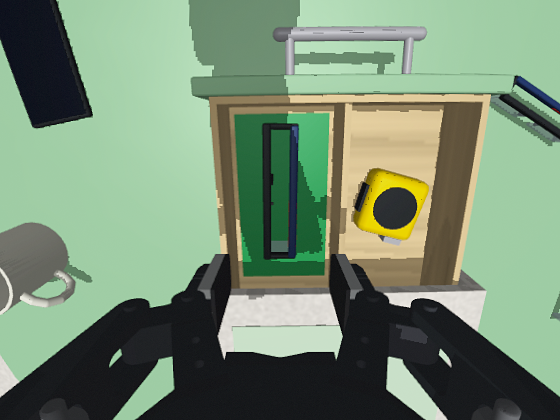

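The glasses stand upright on the mat at (282,190), and the tape is in its compartment at (390,205). Next I grip the handle again and push slowly.

Call:
apply_moves(targets=[[-2,0.5,0,-8],[-4,1,0,-16],[-6,2,0,-24],[-8,3,0,-32],[-10,4,0,-40],[-12,5,0,-48],[-14,5.1,0,-56],[-15.3,5.1,0,-64],[-15.3,5.1,0,-72],[-15.3,5.1,0,-80],[-15.3,5.1,0,-88],[-15.3,5.1,0,-90]], grip=0.7)

```text
time: 16.35
tcp_pos: [0.4299, -0.0066, 0.2052]
eef_rot: [[-0.041, 0.999, -0.001], [0.999, 0.041, -0.0], [-0.0, -0.001, -1.0]]
contact_force: [0.1, 0.5, -0.6]
width: 0.0257
gripper_force: 0.0
```

Call:
apply_moves(targets=[[0,0,-2,0],[0,0,-5,0],[0,0,-8,0],[0,0,-8,0],[0,0,-8,0]])

```text
time: 16.85
tcp_pos: [0.43, -0.0067, 0.1254]
eef_rot: [[-0.044, 0.999, -0.002], [0.999, 0.044, 0.0], [0.0, -0.002, -1.0]]
contact_force: [0.2, 0.2, 0.3]
width: 0.0256
gripper_force: 0.0
```

```bash
python3 - <<'E'
from h import *
s=ctrl.state();print(s['time'],s['tcp_pos'].round(4),s['eef_rot'].round(3).tolist(),s['width']);snap('wrist','w6');z=load('w6')
# bar: points with depth height 0.069..0.08 in x<0.46
fx,fy,cx,cy,k1=z['k'];u,v=np.meshgrid(np.arange(0,560,2),np.arange(0,420,2));uv=np.stack([u,v],-1).reshape(-1,1,2).astype(float)
r=cv2.undistortPoints(uv,np.array([[fx,0,cx],[0,fy,cy],[0,0,1]]),np.array([k1,0,0,0.]))[:,0]
D=z['d'][v,u].ravel();P=(np.c_[r*D[:,None],D])@z['E'][:3,:3].T+z['E'][:3,3]
m=(D>0)&(P[:,2]>.07)&(P[:,2]<.08)&(P[:,0]<.452)&(P[:,0]>.4)&(abs(P[:,1])<.08);Q=P[m]
print(m.sum(),Q.min(0),Q.max(0),np.median(Q,0));print(np.polyfit(Q[:,1],Q[:,0],1))
E
```

```text
16.85 [ 0.43   -0.0067  0.1254] [[-0.044, 0.999, -0.002], [0.999, 0.044, 0.0], [0.0, -0.002, -1.0]] 0.025584305761381747
747 [ 0.42999107 -0.06723494  0.07012959] [0.45131154 0.05986593 0.07851376] [0.43818332 0.00904493 0.0756567 ]
[-0.03959645  0.43859755]
```

Call:
apply_moves(targets=[[0.5,0.1,-1.5,0],[0.5,0.1,-3,0],[0.5,0.1,-4.5,0],[0.5,0.1,-6,0],[0.5,0.1,-7.1,0],[0.5,0.1,-7.1,0]])

```text
time: 17.5
tcp_pos: [0.4358, -0.0056, 0.0543]
eef_rot: [[-0.043, 0.999, 0.0], [0.999, 0.043, 0.0], [0.0, 0.0, -1.0]]
contact_force: [-0.3, -0.2, 0.1]
width: 0.026
gripper_force: 0.0
```

Call:
apply_moves(targets=[[0,0,0,0],[0,0,0,0],[0,0,0,0],[0,0,0,0]], grip=1, force=25)

```text
time: 17.9
tcp_pos: [0.4364, -0.0056, 0.0551]
eef_rot: [[-0.043, 0.999, 0.002], [0.999, 0.043, 0.0], [-0.0, 0.002, -1.0]]
contact_force: [0.1, 0.5, 7.1]
width: 0.0101
gripper_force: 25.0
```

Gripped. Push gently: about 7 cm/s with soft start and stop, along the 2.6° axis.

Call:
apply_moves(targets=[[0.1,0,0,0],[0.3,0,0,0],[0.7,0,0,0],[1.2,0.05,0,0],[1.8,0.1,0,0],[2.5,0.1,0,0],[3.2,0.15,0,0],[3.9,0.2,0,0],[4.6,0.2,0,0],[5.3,0.25,0,0],[6,0.3,0,0],[6.7,0.3,0,0]])

```text
time: 19.1
tcp_pos: [0.502, -0.0019, 0.055]
eef_rot: [[-0.044, 0.999, -0.001], [0.999, 0.044, 0.001], [0.001, -0.001, -1.0]]
contact_force: [-1.5, 2.6, 7.5]
width: 0.01
gripper_force: 25.1
```

Call:
apply_moves(targets=[[0.7,0.05,0,0],[1.4,0.05,0,0],[2.1,0.1,0,0],[2.8,0.15,0,0],[3.5,0.15,0,0],[4.2,0.2,0,0],[4.9,0.2,0,0],[5.6,0.25,0,0],[6.3,0.3,0,0],[7,0.3,0,0],[7.6,0.35,0,0],[8,0.35,0,0]])

```text
time: 20.3
tcp_pos: [0.5826, 0.0028, 0.0551]
eef_rot: [[-0.044, 0.999, -0.0], [0.999, 0.044, 0.002], [0.002, 0.0, -1.0]]
contact_force: [-0.4, 3.2, 7.1]
width: 0.0099
gripper_force: 25.0
```

Call:
apply_moves(targets=[[0.3,0,0,0],[0.6,0,0,0],[0.9,0.05,0,0],[1.2,0.05,0,0],[1.5,0.1,0,0],[1.8,0.1,0,0],[2.1,0.1,0,0],[2.4,0.1,0,0],[2.6,0.1,0,0],[2.6,0.1,0,0]])

```text
time: 21.3
tcp_pos: [0.6088, 0.0043, 0.0552]
eef_rot: [[-0.045, 0.999, 0.001], [0.999, 0.045, 0.003], [0.003, 0.001, -1.0]]
contact_force: [0.2, 3.3, 5.8]
width: 0.0103
gripper_force: 24.8
```

Now creep to the end stop in 1–2 mm steps, watching the x force.

Call:
apply_moves(targets=[[0.15,0,0,0],[0.3,0,0,0],[0.45,0,0,0],[0.6,0,0,0],[0.6,0,0,0]])

```text
time: 21.8
tcp_pos: [0.6145, 0.0046, 0.0552]
eef_rot: [[-0.045, 0.999, 0.0], [0.999, 0.045, 0.003], [0.003, 0.0, -1.0]]
contact_force: [-0.7, 2.8, 6.1]
width: 0.0098
gripper_force: 24.9
```

Call:
apply_moves(targets=[[0.1,0,0,0],[0.2,0,0,0],[0.3,0,0,0],[0.3,0,0,0]])

```text
time: 22.2
tcp_pos: [0.6168, 0.0047, 0.0551]
eef_rot: [[-0.045, 0.999, -0.001], [0.999, 0.045, 0.003], [0.003, -0.001, -1.0]]
contact_force: [-2.5, 5.1, 7.0]
width: 0.0098
gripper_force: 25.0
```

Call:
apply_moves(targets=[[0.1,0,0,0],[0.2,0,0,0],[0.3,0,0,0],[0.3,0,0,0]])

```text
time: 22.6
tcp_pos: [0.6167, 0.0047, 0.0551]
eef_rot: [[-0.045, 0.999, -0.007], [0.999, 0.045, 0.003], [0.004, -0.007, -1.0]]
contact_force: [-7.4, 3.4, 12.2]
width: 0.0103
gripper_force: 25.5
```

The TCP has stopped at x = 0.6167 while the force rises, so the drawer is at its stop. Release and retreat upward.

Call:
apply_moves(targets=[[0,0,0,0],[-0.3,0,0,0],[-0.3,0,0,0],[-0.3,0,0,0]], grip=0.7)

```text
time: 23.0
tcp_pos: [0.6169, 0.0016, 0.0542]
eef_rot: [[-0.043, 0.999, -0.001], [0.999, 0.043, -0.0], [-0.0, -0.001, -1.0]]
contact_force: [-2.2, 0.1, 2.1]
width: 0.0254
gripper_force: 1.6
```

Call:
apply_moves(targets=[[0,0,1,0],[0,0,3,0],[0,0,6,0],[0,0,10,0],[0,0,14,0],[0,0,14,0],[0,0,14,0]])

```text
time: 23.7
tcp_pos: [0.6185, 0.0015, 0.1959]
eef_rot: [[-0.042, 0.999, 0.003], [0.999, 0.042, -0.0], [-0.0, 0.003, -1.0]]
contact_force: [-0.4, -0.3, -0.6]
width: 0.0253
gripper_force: 0.0
```

```bash
python3 - <<'E'
from h import *
s=ctrl.state();print(s['time'],s['tcp_pos'].round(4),s['contact_force'].round(1));snap('wrist','w7')
b=cv2.imread('pics/w7.png');a=cv2.imread('pics/w1.png');cv2.imwrite('pics/v7.png',np.hstack([cv2.resize(a,(400,300)),cv2.resize(b,(400,300))]))
for n in('w1','w7'):
    z=load(n);fx,fy,cx,cy,k1=z['k'];u,v=np.meshgrid(np.arange(0,560,2),np.arange(0,420,2));uv=np.stack([u,v],-1).reshape(-1,1,2).astype(float)
    r=cv2.undistortPoints(uv,np.array([[fx,0,cx],[0,fy,cy],[0,0,1]]),np.array([k1,0,0,0.]))[:,0]
    D=z['d'][v,u].ravel();P=(np.c_[r*D[:,None],D])@z['E'][:3,:3].T+z['E'][:3,3]
    for h0,h1,x0,x1 in((.07,.08,.59,.622),(.092,.1,.62,.68),(.105,.113,.62,.7)):
        Q=P[(D>0)&(P[:,2]>h0)&(P[:,2]<h1)&(P[:,0]>x0)&(P[:,0]<x1)&(P[:,1]<.05)&(P[:,1]>0)];print(n,h0,len(Q),Q[:,0].min().round(4),np.median(Q[:,0]).round(4),Q[:,0].max().round(4))
E
```

```text
23.7 [0.6185 0.0015 0.1959] [-0.4 -0.3 -0.6]
w1 0.07 128 0.6059 0.6113 0.6185
w1 0.092 223 0.646 0.654 0.6657
w1 0.105 547 0.6629 0.6818 0.7
w7 0.07 162 0.6089 0.6143 0.6198
w7 0.092 280 0.6482 0.6565 0.6651
w7 0.105 719 0.6631 0.6819 0.7
```

View pics/v7.png

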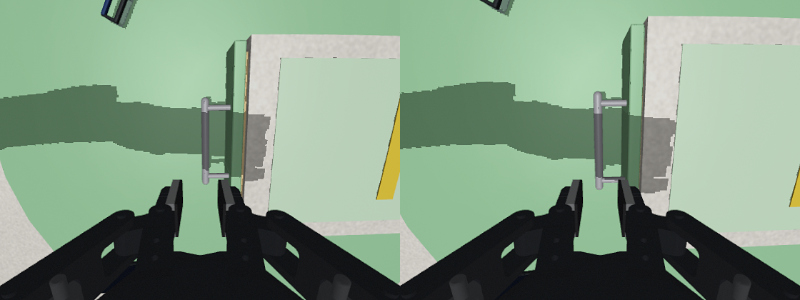

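The start picture (left) shows a sliver of wood at the drawer's top edge. In the picture now (right), at about (645,130), it is gone, and the bar sits 3 mm further in than at the start. The drawer is shut and the arm is clear.

```bash
python3 -c "
from rig import ctrl
print(ctrl.close_job())"
```

```text
the job is handed in; nothing more can be done
None
```

I put the middle-sized glasses upright on the green mat, pushed the drawer to its stop with the tape measure still in its own compartment, never touched the phone or mug, and handed the job in at about 24 s; no verdict came back.

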